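Trip test of a probe-station interlock unit

ROBOT

A 6-joint arm with a two-finger parallel gripper is mounted at the origin on the work surface. World frame = base frame: x ahead of the robot, y to its left, z up, the work surface at z = 0. Lengths are in m, angles in rad, forces in N, time in s.
With the tool pointing down it reaches from about 0.275 to 1 m from the base axis. Payload 8.4 kg.
Tool frame: the origin (TCP) lies on the centre line of the jaws, within the pads' length; the fingertips stand 17 mm ahead of it and the grasp point (between the pads) lies 2 mm behind it (bot.tcp_to_tips is the y of the fingertips in the tool frame, in m); y points along the fingers, z is the direction in which the jaws open and shut, and the axes are right-handed (so a half turn about y gives the same grasp; the last joint's range is limited). The gripper opens to 85 mm and grips with 20 to 120 N. Pads are 22 mm wide; open, the fingers measure 114 mm over their backs; the gripper's body (76 mm by 85 mm) begins 54 mm behind the grasp point. The pads swing forward as they close: fully open they stand 13 mm farther back than shut.
Start: joints at [-1.322, 0.353, 1.633, -0, 1.155, -0.002], TCP at [0.155, -0.605, 0.248] pointing down, gripper open.
Joint ranges: [-2.63, 2.63], [-0.92, 2.1], [0.06, 2.66], [-1.3, 4.44], [0, 2.69], [-3.02, 3.02]. Speed limits (rad/s): [2.22, 2.22, 2.79, 3.14, 3.14, 3.14].

INTERFACE

Orientations are given as a unit quaternion [x, y, z, w].
In Python, from workcell import bot, hand, kinematics, get_obs, vision, hand_in gives the robot as it stands. The module is installed in compiled form; this text tells all that it offers. Calls block until the motion is done:
- bot.reach(position, orientation): joint-space move of the TCP to a pose.
- bot.servo_line(position, ori=None, velocity=0.15): straight line of the TCP; ori=None keeps the orientation; velocity is the mean speed in m/s.
- bot.goto_joints(angles): joint-space move.
- hand.move_gripper(opening, strength=None): finger opening in m; strength is the grip in N (None keeps the last); returns when the fingers have stopped.
- bot.dwell(seconds).
- kinematics.solve_ik(position, orientation): joint angles nearest the present ones, or None.
- get_obs(): the state.
- vision.read_camera(name): name is "scene" or "side" or "wrist"; returns a dict with "frame" (420x560x3 uint8, red, green, blue), "intrinsics" (3x3 intrinsics, pixels), "dist" ([k1, k2, p1, p2, k3] as OpenCV has them; the pictures are not rectified), "view" (4x4, takes a point from world to camera coordinates). Camera axes: x right, y down, z forward; pixel columns grow to the right and rows downward; lengths in m; the calibration is good to about 2 mm. A picture is of the moment at which its call begins. There is no depth.
A pose or a line that the arm cannot do raises bot.IKError and nothing moves.
- hand_in(): hands the job in, once; it reports no verdict.
The state is a dict: "time_s": time; "joint_pos": joint angles; "joint_vel": joint speeds; "joint_efforts": joint torques, N m; "position": TCP position; "orientation": TCP orientation; "wrist_force": force on the tool from outside, world axes, zero at the start; "ft_torque": the same for the moment, N m; "gripper_width": finger opening in m.
Only numpy, scipy, OpenCV 4.12 (cv2) and the standard library are available. Lean on these libraries where they do the work, as an engineer would, in place of code of your own. Each camera call takes 0.05 s, during which the arm holds its last target.

TASK

Test the interlock unit on the lab bench, the grey box with the T-handled lever: press its round test button until the lever drops by itself, then let go of the button. When the lever has come to rest, lift it back up past upright so that it stays leaning back on its stop as before. Do not pull the lever down by hand, and do not press the square key on the same box.

Things in the scene. Friction and masses are not known exactly. Their poses are not given: they have to be found in the camera images.
- trip_unit: Grey box, fixed, 150 (x) x 160 (y) x 60 mm high, metal top plate, T lever; the like box with three toggles is no part of the job. Origin: centre of underside; x to its rear (away from robot), y left, z up. In this frame, mm: round button x 14, y -40; square key x -45, y -40; lever hinge axis along y at x 30, z 48, lever in plane y 35, between steel cheeks (30 x 6, at y 21 and 49, up to z 71).
- test_button (a joint): Round black test button, 24 mm across, top at z 75 mm, 15 mm above the plate. Value: push depth, 0 to 0.008 m. Sprung, 1.2 N at first, 4 N fully down, plus up to 2 N from the lever; comes up when let go. The lever tips and drops at a depth of about 0.005 m; with the button held down it cannot be put back.
- trip_lever (a joint): Stem and black crossbar (14 mm thick, 50 mm long along y), 72 mm from the hinge axis. Value (rad): 0 = armed, leaning 15 deg back on its stop; 1.25 = dropped forward. Crossbar centre x = 30 + 72 sin(0.26 - value), z = 48 + 72 cos(0.26 - value) mm; dropped: x -30, z 87, plate before and below it clear for fingers. 80 g, swings freely, falls to the side it leans to; 1 N on the bar lifts it.
- square_key (a joint): Square black key, 22 x 22 mm, top at z 75 mm, near the front of the same box, 59 mm in front of the round button. Value: push depth, 0 to 0.006 m; sprung, 1 to 4 N. Not to be pressed.
Things that resemble listed ones, but are neither listed nor needed, are in the scene too. What is shaped like the trip_unit but green or purple is not meant.

How it is judged:
By the outcome, as a careful person would: the job done as asked, in the order asked, and still so for the second after the job is handed in, with the robot touching nothing.
It also fails if it takes over 38 s, if anything falls off the work surface, if the arm or the gripper's body presses on something with over 40 N, if the wrist force passes 120 N, or if a joint passes its speed limit or range.

## Working session

There is one attempt and no reset: what is moved stays moved. The work goes in short steps, each a Python script; the robot and the scene stay as the last script left them, time stands still between calls to the robot, and variables do not carry over. Pictures are saved under pics/ and viewed, and the job is handed in when it is done.

```bash
mkdir -p pics; ls
python3 - <<'E'
from workcell import bot,hand,kinematics,get_obs,vision
import cv2,numpy as np
o=get_obs(); print(o["time_s"],o["position"],o["orientation"],bot.tcp_to_tips)
for n in ("scene","side","wrist"):
    r=vision.read_camera(n); cv2.imwrite(f"pics/{n}0.png",r["frame"][:,:,::-1])
    np.savez(f"{n}0.npz",**r); V=r["view"]; print(n,-V[:3,:3].T@V[:3,3],V[2,:3],r["intrinsics"][0,0])
E
```

```text
pics
0.0 [ 0.15500848 -0.60502719  0.24758451] [-0.08851688  0.7020252  -0.70108047  0.088383  ] 0.017
scene [0.94897491 0.31664976 0.57030241] [-0.60454628 -0.43321588 -0.66846675] 417.0954571875277
side [0.1695078  0.62308612 0.71126746] [ 0.3430648  -0.65273041 -0.67546248] 427.0519134621944
wrist [ 0.23622075 -0.58335325  0.37369243] [-0.31623283 -0.07868702 -0.94541269] 306.62415478639207
```

View pics/scene0.png

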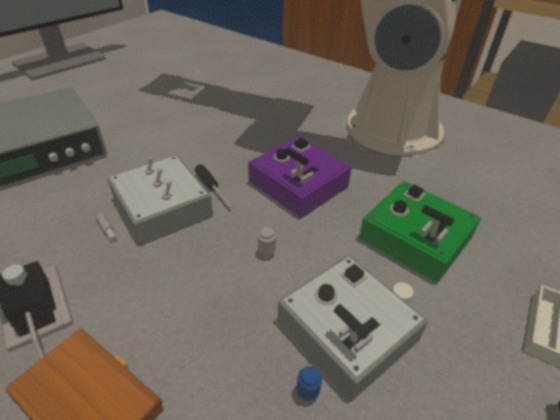

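View pics/side0.png

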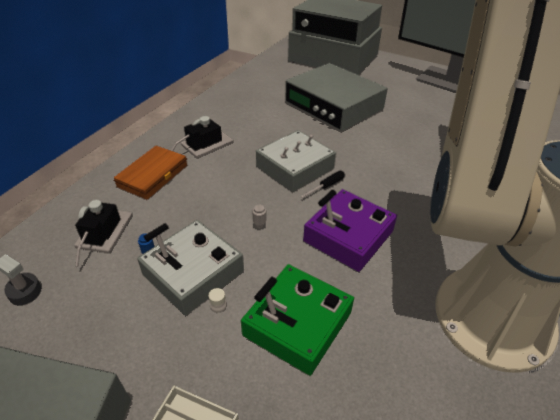

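View pics/wrist0.png

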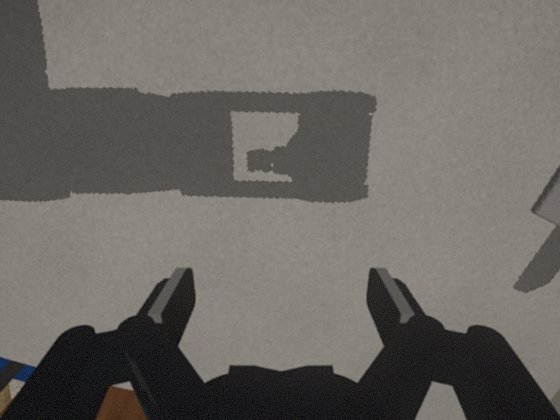

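The scene view shows the grey T-lever box around (350,320), with its round button at about (327,293), square key at (354,273) and crossbar at (357,322). In the side view it is around (190,265). The toggle box and the green and purple boxes are decoys. Next I'll measure the plate outline.

```bash
cat > h.py <<'E'
import numpy as np,cv2
def ray(r,px):
    K,d,V=r["intrinsics"],r["dist"],r["view"]
    p=cv2.undistortPoints(np.array(px,float).reshape(-1,1,2),K,d).reshape(-1,2)
    D=np.c_[p,np.ones(len(p))]@V[:3,:3]; return -V[:3,:3].T@V[:3,3],D
def onz(r,px,z):
    c,D=ray(r,px); return c+D*((z-c[2])/D[:,2])[:,None]
def proj(r,P):
    V=r["view"]; return cv2.projectPoints(np.array(P,float).reshape(-1,1,3),cv2.Rodrigues(V[:3,:3])[0],V[:3,3],r["intrinsics"],r["dist"])[0].reshape(-1,2)
E
cat > m.py <<'E'
from h import *
for n,(x0,y0,x1,y1) in (("scene",(260,245,440,395)),("side",(125,210,255,320))):
    r=dict(np.load(n+"0.npz")); f=r["frame"]; hsv=cv2.cvtColor(f,cv2.COLOR_RGB2HSV)
    c=f[y0:y1,x0:x1]; g=cv2.cvtColor(c,cv2.COLOR_RGB2GRAY)
    px=(300,310) if n=="scene" else (165,275)
    t,m=cv2.threshold(cv2.GaussianBlur(g,(3,3),0),0,255,cv2.THRESH_OTSU)
    lab,_,_,_=0,0,0,0
    nl,L,st,_=cv2.connectedComponentsWithStats(m)
    print(n,t,f[310,300],[tuple(s) for s in st if s[4]>300])
    cv2.imwrite(f"pics/{n}_c.png",cv2.resize(c[:,:,::-1],None,fx=4,fy=4,interpolation=cv2.INTER_CUBIC))
E
python3 m.py
```

```text
scene 104.0 [162 160 147] [(np.int32(0), np.int32(0), np.int32(180), np.int32(150), np.int32(7413)), (np.int32(0), np.int32(0), np.int32(180), np.int32(150), np.int32(19457))]
side 92.0 [ 13 113  33] [(np.int32(0), np.int32(4), np.int32(130), np.int32(106), np.int32(2793)), (np.int32(0), np.int32(0), np.int32(130), np.int32(110), np.int32(11507))]
```

```bash
sleep 1
```

```text
(no output)
```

View pics/scene_c.png

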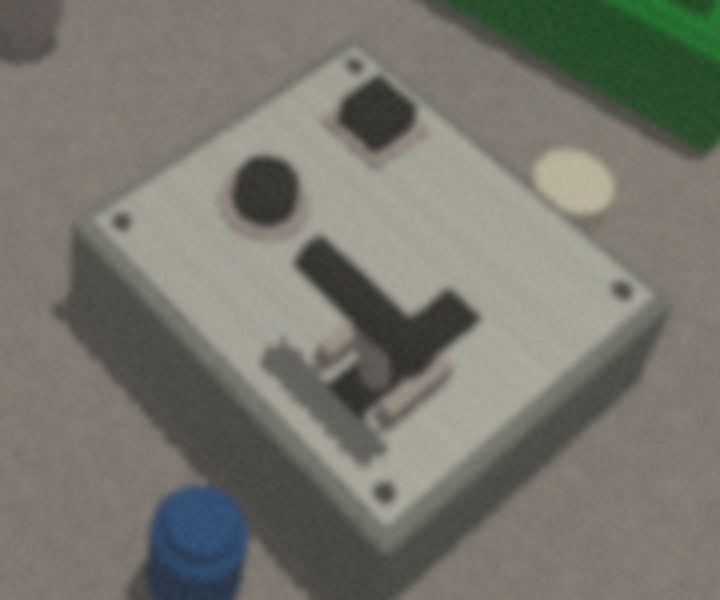

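View pics/side_c.png

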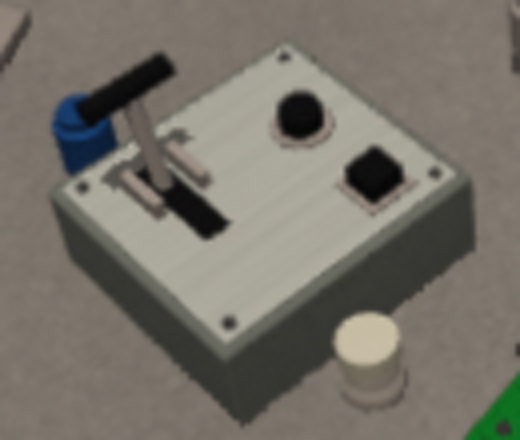

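```bash
cat > m2.py <<'E'
from h import *
S=dict(np.load("scene0.npz")); D=dict(np.load("side0.npz"))
u=lambda p,o:(np.array(p,float)+.5)/4-.5+o
s=u([[355,65],[122,221],[622,290],[384,492],[266,185],[377,107]],[260,245])
d=u([[435,173],[284,56],[229,323],[83,187],[300,110],[375,168]],[125,210])
T=[]
for a,b in zip(s,d):
    c1,r1=ray(S,a);c2,r2=ray(D,b);r1=r1[0];r2=r2[0]
    t=np.linalg.lstsq(np.c_[r1,-r2],c2-c1,rcond=None)[0]
    p,q=c1+t[0]*r1,c2+t[1]*r2; T.append((p+q)/2); print((p+q)/2,np.linalg.norm(p-q))
for r,p in((S,s),(D,d)):
    P=onz(r,p,[.06]*4+[.075]*2); C=P[:4].mean(0); x=(P[1]-P[0]+P[3]-P[2])[:2]; y=(P[2]-P[0]+P[3]-P[1])[:2]
    a=np.arctan2(x[1],x[0]);b=np.arctan2(-y[0],y[1]);print(C,np.degrees([a,b]),np.linalg.norm(x)/2,np.linalg.norm(y)/2)
    a=(a+b)/2;R=np.array([[np.cos(a),np.sin(a)],[-np.sin(a),np.cos(a)]]);print(((P-C)[:,:2]@R.T*1000).round(1))
E
python3 m2.py
```

```text
[0.52237896 0.15116489 0.05899058] 0.0019777674083236237
[0.64076409 0.12009087 0.05968329] 0.002156949518073057
[0.55626806 0.27861135 0.0585859 ] 0.0020022510429097387
[0.67435563 0.24722531 0.05870832] 0.0019258132244157004
[0.60186627 0.15680767 0.06988204] 0.002532229786324964
[0.54468623 0.17148685 0.0699654 ] 0.0027328049072195947
[0.59969166 0.20043601 0.06      ] [-14.87400089 -14.97617163] 0.12171817570242789 0.13154636854725474
[[-60.9 -65.9]
 [ 60.8 -65.7]
 [-60.8  65.8]
 [ 60.9  65.8]
 [ 16.7 -37.7]
 [-41.7 -38.2]]
[0.59776395 0.19874623 0.06      ] [-14.9115897  -14.50526305] 0.12250694439745145 0.13194780316914465
[[-61.2 -65.7]
 [ 61.7 -66.2]
 [-61.3  66.2]
 [ 60.8  65.8]
 [ 10.8 -38.2]
 [-47.8 -38.7]]
```

```bash
cat >> h.py <<'E'
from scipy.spatial.transform import Rotation as Rot
C=np.array([.5987,.1996]); A=np.radians(-14.8)
def W(x,y,z): # unit mm -> world
    x,y,z=x/1e3,y/1e3,z/1e3
    return np.array([C[0]+x*np.cos(A)-y*np.sin(A),C[1]+x*np.sin(A)+y*np.cos(A),z])
def quat(flip=1):
    z=flip*np.array([np.cos(A),np.sin(A),0]);y=np.array([0,0,-1.])
    return Rot.from_matrix(np.c_[np.cross(y,z),y,z]).as_quat()
E
cat >> h.py <<'E'
def shot(n,tag):
    from workcell import vision
    r=vision.read_camera(n); np.savez(f"{n}{tag}.npz",**r); cv2.imwrite(f"pics/{n}{tag}.png",r["frame"][:,:,::-1]); return r
E
python3 - <<'E'
from workcell import *
from workcell import bot,hand,kinematics,get_obs
from h import *
print(Rot.from_quat(get_obs()["orientation"]).as_matrix().round(2))
p=W(14,-40,75+17+60)
best=None
for f in(1,-1):
    j=kinematics.solve_ik(p,quat(f)); print(f,j)
    if j is not None and (best is None or abs(j[5])<best[0]): best=(abs(j[5]),f)
f=best[1]; open("flip","w").write(str(f))
hand.move_gripper(0.0,40)
bot.reach(p,quat(f))
o=get_obs();print(o["time_s"],o["position"]-p,o["wrist_force"],o["gripper_width"])
shot("scene",1);shot("side",1);shot("wrist",1)
E
```

```text
[[-0.97 -0.    0.25]
 [-0.25  0.   -0.97]
 [-0.   -1.   -0.  ]]
1 [ 2.53242508e-01  4.50831831e-01  1.72064046e+00 -4.44089210e-16
  9.70120364e-01  5.11551237e-01]
-1 [ 2.53242508e-01  4.50831831e-01  1.72064046e+00 -4.44089210e-16
  9.70120364e-01 -2.63004142e+00]
4.0333 [ 2.47766069e-04 -7.01718485e-04  9.70593804e-05] [ 0.15794044 -0.29315515  0.40827908] -0.0003874175075902011
```

View pics/scene1.png

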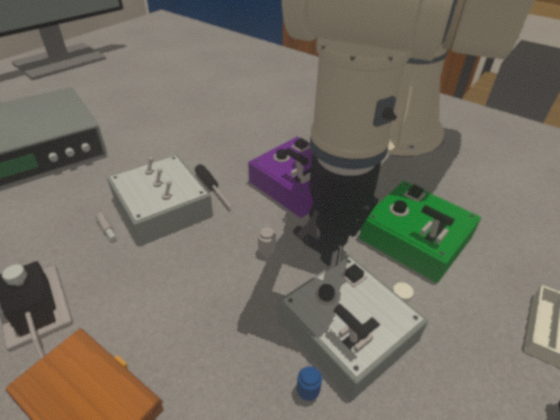

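View pics/wrist1.png

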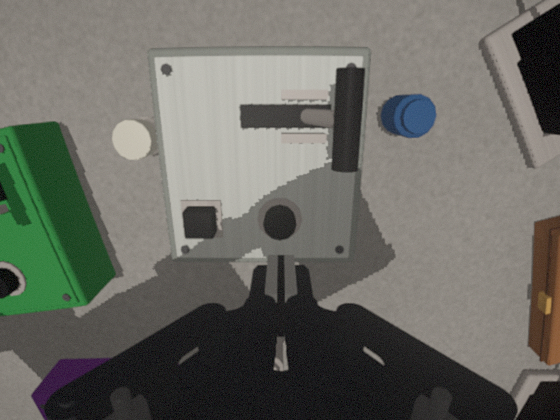

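View pics/side1.png

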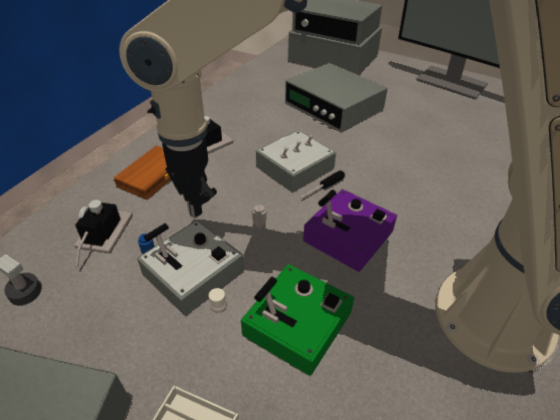

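The gripper is above the unit. In the wrist view the fingertips are at about (280,262) in line with the button at (280,222), and the lever is still leaning back. I'll cross-check the button and key positions from this view, then press.

Run:
```python
from workcell import bot,hand,kinematics,get_obs
from h import *
r=dict(np.load("wrist1.npz"));P=onz(r,[[280,222],[199,222]],.075);R=np.array([[np.cos(A),np.sin(A)],[-np.sin(A),np.cos(A)]])
print(((P[:,:2]-C)@R.T*1000).round(1), proj(r,[W(14,-40,75),W(-45,-40,75)]).round(0))
bot.servo_line(W(14,-40,75+17+4),quat(),velocity=.08)
f0=get_obs()["wrist_force"][2]
for dz in (1,-2,-4,-5.5,-6.5):
    bot.servo_line(W(14,-40,75+17+dz),quat(),velocity=.03)
    o=get_obs();print(dz,o["time_s"],o["position"][2]-.017,o["wrist_force"][2]-f0)
shot("side",2);shot("wrist",2)
```

```text
[[ 13.3 -36.4]
 [-44.6 -36.4]] [[281. 227.]
 [199. 227.]]
1 5.2833 0.0762188859344352 -0.058652437500118504
-2 5.5333 0.07317351120193982 1.7814958611754852
-4 5.7833 0.07108682268725364 2.9862140341638574
-5.5 6.0333 0.06954859142153648 3.091246830500792
-6.5 6.2833 0.06857625283808655 4.254550961945477
```

View pics/side2.png

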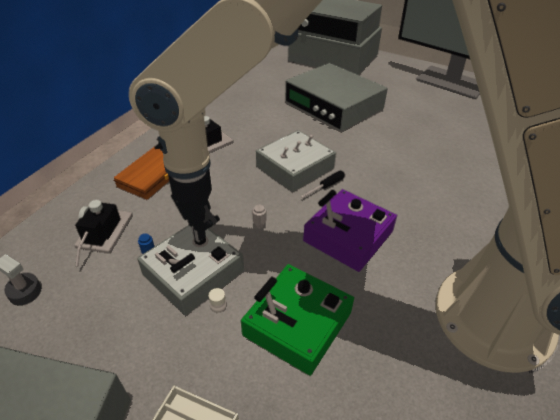

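View pics/wrist2.png

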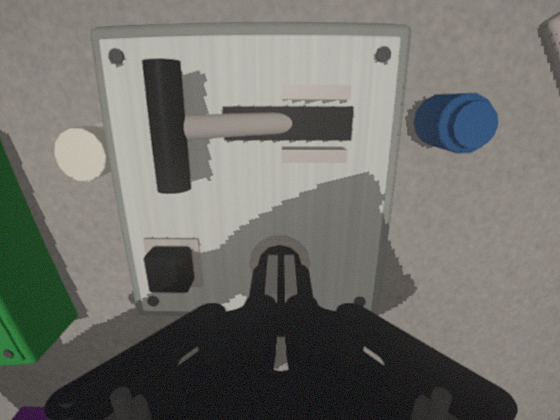

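Pressing to about 6.4 mm tipped the lever: the wrist view shows it fallen forward, with the crossbar at (167,125). I'll release the button and move in front of the crossbar.

Run:
```python
from workcell import bot,hand,kinematics,get_obs
from h import *
bot.servo_line(W(14,-40,75+17+70),quat(),velocity=.12)
bot.servo_line(W(-63,35,75+17+70),quat(),velocity=.15)
shot("side",3);shot("wrist",3)
bot.servo_line(W(-63,35,73+17),quat(),velocity=.1)
o=get_obs();print(o["time_s"],o["position"]-W(-63,35,90),o["wrist_force"])
shot("side",4);r=shot("wrist",4);s=shot("scene",4)
c=dict(np.load("side4.npz"))["frame"][200:320,125:255]
cv2.imwrite("pics/mix4.png",np.hstack([cv2.resize(c,(400,369)),cv2.resize(r["frame"],(400,300))[:300].copy() if 0 else cv2.resize(r["frame"],(400,369))])[:,:,::-1])
```

```text
9.0083 [0.00042443 0.00016604 0.00047038] [ 0.36798    -0.40751207  0.23337551]
```

View pics/mix4.png

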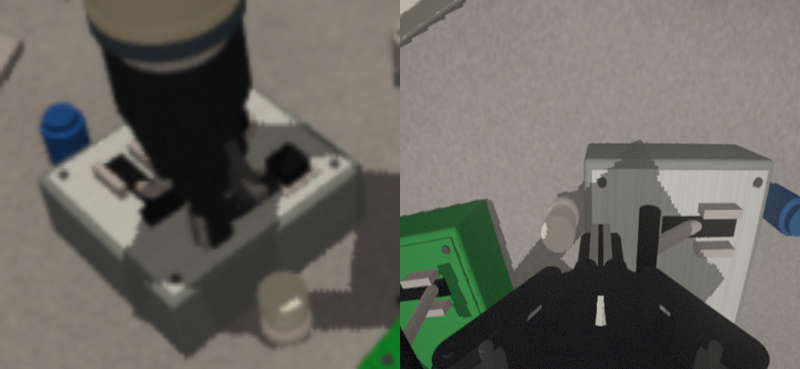

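View pics/wrist3.png

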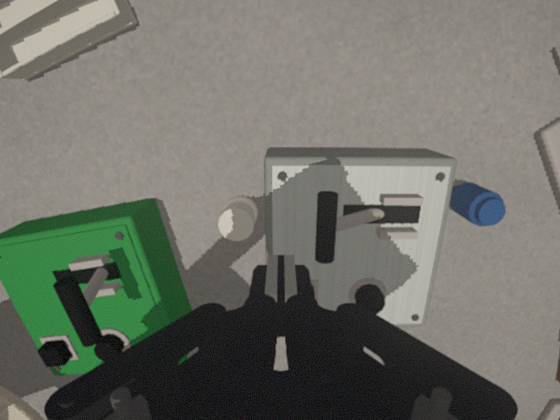

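The fingers are standing in front of the dropped crossbar with a small gap. The side crop shows the tips at (210,215) and the bar at (165,200). The button is visibly clear. Now I'll push the bar up along its arc.

Run:
```python
from workcell import bot,hand,kinematics,get_obs
from h import *
f0=get_obs()["wrist_force"]
for v in [1.25,1.1,.95,.8,.65,.5,.35,.25,.17]:
    x=30+72*np.sin(.26-v);z=48+72*np.cos(.26-v)
    bot.servo_line(W(x-17,35,max(z-13,73)+17),quat(),velocity=.05)
    o=get_obs();print(v,round(o["time_s"],2),(o["wrist_force"]-f0).round(2))
    if np.linalg.norm(o["wrist_force"]-f0)>10: break
shot("side",5);shot("wrist",5)
```

```text
1.25 9.62 [-17.2    7.87  10.99]
```

View pics/wrist5.png

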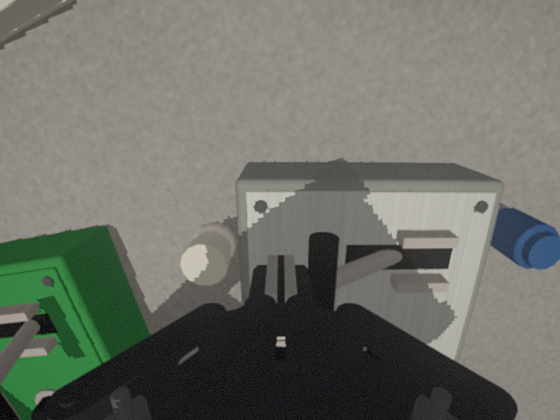

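View pics/side5.png

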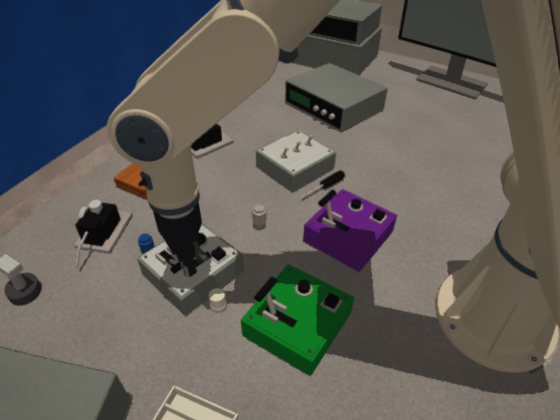

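The push jammed. The contact force on the tool was about (-19, +11) N back and up, so the tapered finger backs were pressing on top of the bar, in line with the hinge. Nothing moved. I'll back off and try again with the flat finger sides facing the bar (jaws along y) and the tips tilted forward under it.

```bash
cat >> h.py <<'E'
def pose(v,gap=0,back=0,s=8,t0=30,half=11):
    """tip pose touching bar at lever value v"""
    t=np.radians(t0*v/1.25)
    b=np.array([30+72*np.sin(.26-v),48+72*np.cos(.26-v)])
    n=np.array([np.cos(t),np.sin(t)]);d=np.array([np.sin(t),-np.cos(t)])
    p=b-(7+half+gap)*n+(s-17-back)*d
    ex=np.array([np.cos(A),np.sin(A),0]);ey=np.array([-np.sin(A),np.cos(A),0]);ez=np.array([0,0,1.])
    y=d[0]*ex+d[1]*ez; z=SG*ey
    return W(p[0],35,p[1]),Rot.from_matrix(np.c_[np.cross(y,z),y,z]).as_quat()
SG=1
E
python3 - <<'E'
from workcell import bot,hand,kinematics,get_obs
import h
from h import *
bot.servo_line(W(-63,35,90),quat(),velocity=.08)
bot.servo_line(W(-63,35,160),quat(),velocity=.15)
for sg in (1,-1):
    h.SG=sg; print(sg,kinematics.solve_ik(*pose(1.25,15,70)),kinematics.solve_ik(*pose(.17)))
print(get_obs()["time_s"])
E
```

```text
1 [ 0.69838062  0.32830249  2.09357625 -0.85665132  0.57136706  0.0871184 ] [ 0.36926159  0.51464158  1.68000694 -0.05378953  0.88997761 -0.91055518]
-1 None [ 0.36926159  0.51464158  1.68000694 -0.05378953  0.88997761  2.23103747]
10.6917
```

Run:
```python
from workcell import bot,hand,kinematics,get_obs
from h import *
bot.reach(*pose(1.25,15,70)); print(get_obs()["time_s"])
p,q=pose(1.25,14,0); bot.servo_line(p,q,velocity=.1)
o=get_obs();print(o["time_s"],(o["position"]-p).round(4),o["wrist_force"])
a=shot("wrist",6)["frame"];b=shot("side",6)["frame"][180:320,110:270]
cv2.imwrite("pics/mix6.png",np.hstack([cv2.resize(b,(400,350)),cv2.resize(a,(400,350))])[:,:,::-1])
```

```text
11.525
12.375 [ 0.0004 -0.0003 -0.0002] [-0.75200725 -0.2252905   0.02071975]
```

View pics/mix6.png

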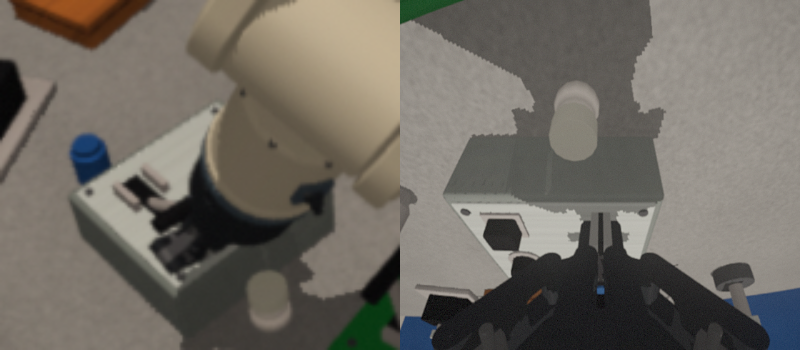

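The fingertips are in front of and below the bar on the near plate, with no contact force. The square key shows clear of them at (503,235) in the wrist half. Lifting now.

Run:
```python
from workcell import bot,hand,kinematics,get_obs
from h import *
f0=get_obs()["wrist_force"]
for v in [1.25,1.15,1.0,.85,.7]:
    bot.servo_line(*pose(v,gap=0),velocity=.06)
    o=get_obs();print(v,round(o["time_s"],2),(o["wrist_force"]-f0).round(2))
    if np.linalg.norm(o["wrist_force"]-f0)>10: break
a=shot("wrist",7)["frame"];b=shot("side",7)["frame"][180:320,110:270]
cv2.imwrite("pics/mix7.png",np.hstack([cv2.resize(b,(400,350)),cv2.resize(a,(400,350))])[:,:,::-1])
```

```text
1.25 12.86 [-1.01  1.52 -0.74]
1.15 13.14 [ 0.97  1.03 -0.82]
1.0 13.49 [ 0.12 -0.45 -0.49]
0.85 13.83 [-0.5  -0.61  0.04]
0.7 14.18 [-0.    1.2   0.19]
```

View pics/mix7.png

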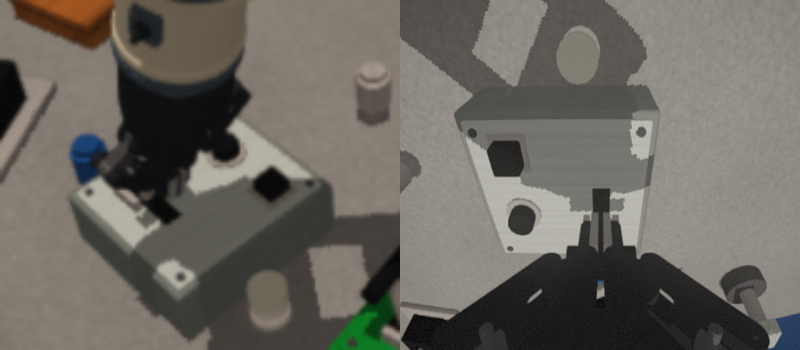

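The bar is coming up: the empty slot is now visible in front of the fingers at (163,208), and the forces are small. Continuing past upright.

Run:
```python
from workcell import bot,hand,kinematics,get_obs
from h import *
f0=get_obs()["wrist_force"]
for v in [.55,.4,.3,.2,.12]:
    bot.servo_line(*pose(v,gap=0),velocity=.06)
    o=get_obs();print(v,round(o["time_s"],2),(o["wrist_force"]-f0).round(2))
    if np.linalg.norm(o["wrist_force"]-f0)>10: break
a=shot("wrist",8)["frame"];b=shot("side",8)["frame"][180:320,110:270]
cv2.imwrite("pics/mix8.png",np.hstack([cv2.resize(b,(400,350)),cv2.resize(a,(400,350))])[:,:,::-1])
```

```text
0.55 14.62 [-1.41 -0.07 -0.25]
0.4 14.96 [-1.17 -1.22 -0.05]
0.3 15.23 [-1.13  0.5   0.87]
0.2 15.51 [-1.03  0.22  1.11]
0.12 15.76 [-0.2  -0.46  0.96]
```

View pics/mix8.png

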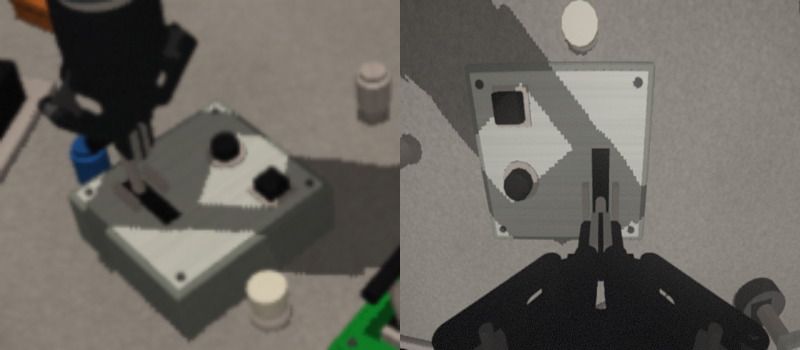

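The stem runs up behind the fingers and the slot is empty. I'll back straight off toward the front, then rise and look.

Run:
```python
from workcell import bot,hand,kinematics,get_obs
from h import *
p,q=pose(.12,gap=60); bot.servo_line(p,q,velocity=.08)
p=p+np.array([-.06,.0,.1]); bot.servo_line(p,q,velocity=.15)
bot.dwell(.5)
a=shot("scene",9)["frame"][215:400,240:460];b=shot("side",9)["frame"][180:320,110:270]
cv2.imwrite("pics/mix9.png",np.hstack([cv2.resize(b,(400,350)),cv2.resize(a,(400,350))])[:,:,::-1])
o=get_obs();print(o["time_s"],o["wrist_force"])
for n in("side","scene"):
    r=dict(np.load(n+"9.npz")); print(n,[proj(r,[W(30+72*np.sin(.26-v),y,48+72*np.cos(.26-v)) for y in(10,60)]).round(0).tolist() for v in (0,.26,1.25)])
```

```text
18.2833 [0.29988562 0.51503801 0.76264032]
side [[[166.0, 225.0], [145.0, 238.0]], [[171.0, 229.0], [150.0, 242.0]], [[192.0, 256.0], [172.0, 270.0]]]
scene [[[337.0, 306.0], [366.0, 334.0]], [[347.0, 298.0], [376.0, 325.0]], [[374.0, 290.0], [402.0, 314.0]]]
```

View pics/mix9.png

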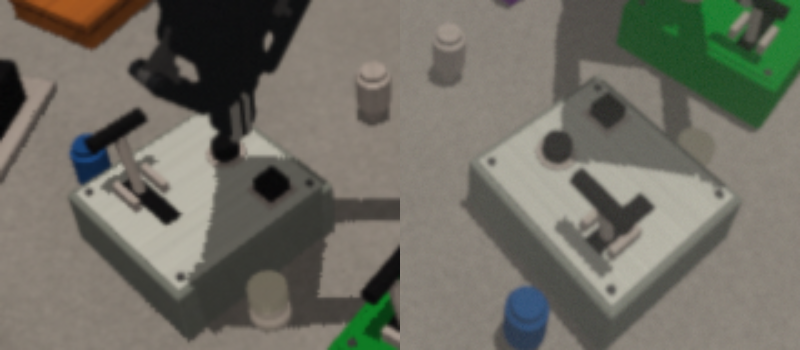

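In the side view the bar runs from (147,237) to (167,227). That matches both the first picture and the predicted armed position, (145,238) to (166,225). The button and key are up, and the gripper is well clear.

Run:
```python
from workcell import get_obs,hand_in
print(get_obs()["time_s"]); hand_in()
```

```text
18.2833
the job is handed in; nothing more can be done
```

The interlock test is done and handed in at 18.3 s. I pressed the round button about 6.4 mm with closed fingers, the lever dropped by itself, and I let go of the button. I then lifted the lever past upright with the fingertips, and it fell back onto its stop.

- **Last checks:** in the side view the crossbar is within about 2 px of the armed position and matches the first picture. The scene view agrees to within about 3 px. The button and square key both look up, and the robot touches nothing. No tool move came near the square key.
- **Failed attempt:** my first try at lifting pressed the crossbar at about 22 N against its dropped stop. The tapered finger backs were pushing in line with the hinge, so the lever did not move. I backed off and turned and tilted the gripper. The second lift showed only about 2 N.
- **Calibration:** the two camera measurements of the box differed by about 2.5 mm, which did not affect the result.

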